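Open the roller feeder's gate with its lever

ROBOT

A 6-joint arm with a two-finger parallel gripper is mounted at the origin on a cart in front of the work surface, level with it; the furniture and walls round the work are solid. World frame = base frame: x ahead of the robot, y to its left, z up, the work surface at z = 0. Lengths are in m, angles in degrees, forces in N, time in s.
With the tool pointing down it reaches from about 0.4 to 0.825 m from the base axis. Payload 7 kg.
Tool frame: the origin (TCP) lies between the finger pads; the fingertips stand 14 mm ahead of it and the grasp point (between the pads) lies 5 mm behind it; z points along the fingers, y is the line along which they close (so a half turn about z gives the same grasp; the last joint's range is limited). The gripper opens to 88 mm and grips with 3 to 60 N. Pads are 19 mm wide; open, the fingers measure 130 mm over their backs; the gripper's body (78 mm by 193 mm) begins 47 mm behind the grasp point.
Start: joints at [88.299, 20.546, 0.682, 0, -70.136, -16.507], TCP at [0.211, 0.641, 0.241] pointing down, gripper open.
Joint ranges: [-176.03, 176.03], [-82.01, 121.73], [-58.28, 71.71], [-173.87, 95.51], [-174.79, -0.11], [-173.66, 173.66]. Speed limits (degrees/s): [136.94, 136.94, 172.46, 180, 180, 180].

INTERFACE

Orientations are given as [roll, pitch, yaw] about the fixed x, y, z axes, in that order (R = Rz(yaw) Ry(pitch) Rx(roll)).
In Python, from plant import status, cams, job gives the robot as it stands. The module is installed in compiled form; this text tells all that it offers.
- The arm moves only by the tool step_arm, never from a script. Its arguments are lists of equal length, an entry for each row: "xyz": the shift along the tool's x, y, z each as a share of 20 cm, from -1 to 1, a list of three; "yaw": the turn about the tool's z as a share of 360 degrees, from -1 to 1; "claw": the closure, from -1 (fully open) to 1 (shut). A call has 1 to 20 rows; each row is the pose to reach, as a shift and turn from the pose commanded when the call began, along the tool's axes at that moment, turning the shorter way round; what a row does not reach only later rows make up. A row lasts 1/12 s, in which the tool goes at most 41.7 mm and 7.16 degrees, less where a joint would pass 70% of its speed; a pose out of reach is approached as far as the arm can. A call with a number of a shift or a turn outside -1 to 1 is refused whole. A call with a gripper value outside its range is refused whole. The fingers move at their own pace and stop on an object; "grip_force" is the grip in N (left out, the last holds). Time passes only in rows, so rows that repeat a pose let the fingers close. It gives the time, the measured TCP pose, the force, the opening and the grip force at its end, in the units of the state.
- status.get_state(): the state, without advancing time (a new reading comes with each control period).
- cams.capture(name): name is "scene" or "top"; returns (picture, depth): 400x640x3 uint8, blue, green, red; 400x640 float32, m along the optical axis (not along the pixel's ray), 0 where there is no reading.
- cams.calibration(name): a dict with "mtx" (3x3 intrinsics, pixels), "camera_from_world" (4x4, takes a point from world to camera coordinates). Camera axes: x right, y down, z forward; pixel columns grow to the right and rows downward; lengths in m; the calibration is good to about 2 mm. A picture is of the moment at which its call begins. calibration takes no time and is no camera call.
- job.close_job(): hands the job in; it is judged then, once.
The state is a dict: "time_s": time; "joints": joint angles; "qd": joint speeds; "joint_torque": joint torques, N m; "tcp_pos": TCP position; "eef_rot": TCP orientation; "contact_force": force on the tool from outside, world axes, zero at the start; "moment": the same for the moment, N m; "gripper_width": finger opening in m; "gripper_force": force on a finger pad.
Only numpy, scipy, OpenCV 4.12 (cv2) and the standard library are available. Lean on these libraries where they do the work, as an engineer would, in place of code of your own. Each camera call takes 0.05 s, during which the arm holds its last target. There are 200 camera calls.

TASK

Let the three steel rollers out of the feeder: press down the red pad on the long end of the lever so that its short end raises the heavy yellow gate, and keep it pressed until all three rollers have run down into the tray. Then let the lever up again so that the gate shuts, and leave the lever resting in its fulcrum. Just push on the lever with the fingertips and never lift it; keep off the gate and the rollers, and leave the other things on the bench where they are.

Things in the scene. Friction and masses are not known exactly. Their poses are not given: they have to be found in the camera images.
- feeder: grey bench roller feeder, fixed, base 340 x 170 x 6 mm. Origin on the bench; its x axis points from the tray (robot side) to the hopper at the back, y left, z up; base x -170..170, y -115..55 mm. Hopper x 0..155, y -39..39 mm, 101 mm high (hinge posts 135 mm), its floor sloping down to the tray; the yellow gate closes it at x = 0
- tray (a point): centre of the tray's floor, 8 mm above the bench; the tray is part of the feeder, inside x -155..0, y -35..35 mm of its frame, walls 35 to 45 mm high
- lever_pad (a point): centre of the top of the red pad, 46 x 32 mm, on the lever's long end; at the start about 130 mm above the bench, sloping 9 degrees (higher towards the robot). Pressed (3 to 12 N) it moves practically straight down, 53 mm to a rubber stop; 40 mm frees the rollers, 45 to 52 mm is sure. The gate's weight brings it up again when released
- lever_pin (a point): centre of the lever's cross pin (diameter 10, length 54 mm), which lies loose in the open notches of the fulcrum, 95 mm above the bench. The lever is a loose flat steel bar 278 x 24 x 8 mm, 0.3 kg; pad 187 mm from the pin, short end 75 mm beyond it, under the gate's lug. Fulcrum 107 mm high, at x 10, y -75 mm of the feeder
- gate_edge (a point): middle of the lower edge of the yellow gate (a plate 94 mm wide and 82 mm high on two arms hinged at the back of the hopper, about 1.3 kg, with a lug over the short end of the lever). 36 mm above the bench when shut, about 70 mm with the lever fully down; the rollers pass above about 60 mm
- roller_1: steel roller with brass ends, diameter 26, length 56 mm, lying across the feeder; origin at its centre; first in the queue behind the gate at the start. It is about 20 mm above the bench when it lies in the tray
- roller_2: steel roller with brass ends, diameter 26, length 56 mm, lying across the feeder; origin at its centre; second in the queue behind the gate at the start. It is about 20 mm above the bench when it lies in the tray
- roller_3: steel roller with brass ends, diameter 26, length 56 mm, lying across the feeder; origin at its centre; third in the queue behind the gate at the start. It is about 20 mm above the bench when it lies in the tray
- ratchet: black and steel ratchet handle, 184 mm long, lying left of the feeder; leave alone
- coupling_nut: black coupling nut, 25 mm wide, 18 mm high, in front of the feeder; leave alone
- bush: pale yellow bush, 26 mm wide, 12 mm high, right of the feeder; leave alone
- threadlock: white bottle with red cap, 56 mm wide, 137 mm high, standing right of the hopper; leave alone
- tape_roll: blue roll of tape, 85 mm wide, 19 mm high, on the bench's right; leave alone
- marker: white marker pen with black cap, 130 mm long, lying on the right; leave alone
- screwdriver_2: blue screwdriver, 176 mm long, lying on the right; leave alone
Mind the look-alikes: they are no part of the job. Leave any purple or turquoise look-alike of the roller_2 alone.

How it is judged:
By the outcome, as a careful person would: the job done as asked, in the order asked, and still so for the second after the job is handed in, with the robot touching nothing.
It also fails if it takes over 29 s, if anything falls off the work surface, if the arm or the gripper's body presses on something with over 40 N, if the wrist force passes 120 N, or if a joint passes its speed limit or range.

## Working session

There is one attempt and no reset: what is moved stays moved. The work goes in short steps, Python scripts to look and compute and a tool call to move; the robot and the scene stay as the last step left them, time stands still between calls to the robot, and variables do not carry over. Pictures are saved under pics/ and viewed, at most 10 in all, crops included, and the job is handed in when it is done.

Besides the shell and the picture viewer there is one more tool, called after "Call:" in YAML: its name, and indented under it one key for each argument. step_arm: Moves the arm, as the interface text tells. Shift numbers are shares of 20 cm and turn numbers shares of 360 degrees, none past 1 either way. Its arguments: {"type":"object","properties":{"xyz":{"type":"array"},"yaw":{"type":"array"},"claw":{"type":"array"},"grip_force":{"type":"number"}},"required":["xyz","yaw","claw"]}

```bash
mkdir -p pics; cat > h.py <<'E'
import numpy as np,cv2
from plant import status,cams,job
def snap(n,f):
    p,d=cams.capture(n); cv2.imwrite(f'pics/{f}.png',p); np.save(f'pics/{f}.npy',d); return p,d
def w(n,u,v,d):
    c=cams.calibration(n);K=np.array(c['mtx']);T=np.linalg.inv(np.array(c['camera_from_world']))
    return (T@np.r_[np.linalg.inv(K)@[u,v,1]*d,1])[:3]
E
python3 - <<'E'
from h import *
for n in('scene','top'): snap(n,n+'0')
print(status.get_state())
E
```

```text
{'time_s': 0.1, 'joints': array([ 8.82988983e+01,  2.05877606e+01,  6.39962702e-01, -1.86756667e-02,
       -7.01361274e+01, -1.65068824e+01]), 'qd': array([-0.01809725, -0.14044257,  0.13797995,  0.08344238,  0.14771662,
        0.02603372]), 'joint_torque': array([-1.42888988e-03, -5.84162307e+01,  2.93754190e+01,  7.01538742e+00,
        1.01566917e-02, -5.00689555e-05]), 'tcp_pos': array([0.21080384, 0.64080346, 0.2397157 ]), 'eef_rot': array([ 1.79914545e+02, -7.01431539e-03, -1.82143375e+01]), 'contact_force': array([ 0.68158309,  0.02743323, -0.51781945]), 'moment': array([ 0.0363929 , -0.03870324,  0.02841594]), 'gripper_force': 0.0, 'gripper_width': 0.08793775163607531}
```

View pics/scene0.png

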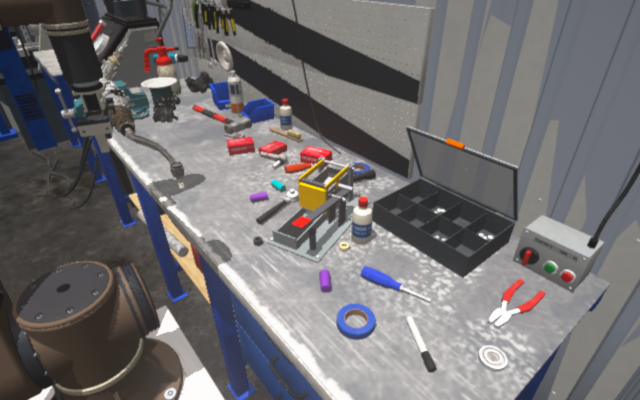

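View pics/top0.png

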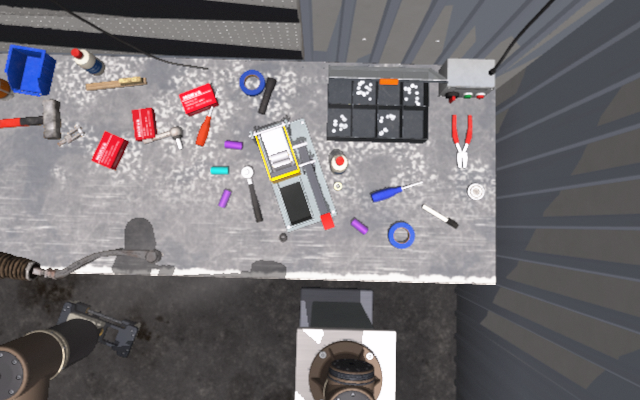

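The scene view shows the red pad at about (302,222) and the gate at (313,193). In the top view the pad is at about (327,221), the gate's front edge runs near (283,180), and the fulcrum is near (308,160). Things that could be mistaken for the pad are the red boxes at top-view (109,151), (144,122) and (198,98), and the red bottle cap at (339,161). I choose (327,221), the pad on the lever's robot-side end, and will check it in a close crop.

```bash
python3 - <<'E'
from h import *
a=cv2.imread('pics/top0.png')[105:245,230:370];b=cv2.imread('pics/scene0.png')[150:270,250:390]
cv2.imwrite('pics/crop0.png',np.hstack([cv2.resize(a,(400,400),interpolation=2),cv2.resize(b,(400,343),interpolation=2)[:343]]) if 0 else np.hstack([cv2.resize(a,(400,400),interpolation=2),cv2.copyMakeBorder(cv2.resize(b,(400,343),interpolation=2),0,57,0,0,0)]))
for n,(x0,y0,x1,y1) in (('top',(312,205,345,238)),('scene',(285,210,320,235))):
    p=cv2.imread(f'pics/{n}0.png').astype(int);d=np.load(f'pics/{n}0.npy')
    m=(p[...,2]>120)&(p[...,1]<80)&(p[...,0]<80);k=np.zeros_like(m);k[y0:y1,x0:x1]=1;m&=k
    v,u=np.nonzero(m);P=np.array([w(n,uu,vv,d[vv,uu]) for uu,vv in zip(u,v)])
    print(n,len(u),u.mean(),v.mean(),np.median(P,0).round(4),P.min(0).round(3),P.max(0).round(3))
    r=cv2.minAreaRect(P[:,:2].astype(np.float32)*1000);print(r)
    c=cams.calibration(n);print(np.array(c['mtx'])[0,0],np.linalg.inv(np.array(c['camera_from_world'])).round(3).tolist())
for uv in((247,123),(304,132)): pass
E
```

```text
top 134 326.7164179104478 220.32835820895522 [0.4976 0.0708 0.129 ] [0.474 0.053 0.001] [0.519 0.097 1.448]
((495.00067138671875, 76.03978729248047), (41.36511993408203, 46.7563591003418), 19.522764205932617)
443.7750511615714 [[0.027, -0.997, 0.07, 0.485], [-1.0, -0.027, -0.001, 0.097], [0.002, -0.07, -0.998, 1.448], [0.0, 0.0, 0.0, 1.0]]
scene 143 300.7412587412587 221.78321678321677 [0.4931 0.0707 0.1281] [ 0.044 -0.565  0.004] [0.608 0.233 0.698]
((333.31878662109375, -171.07583618164062), (976.8474731445312, 48.96955871582031), 56.36058044433594)
385.83417784028774 [[0.778, -0.358, 0.517, 0.044], [-0.628, -0.422, 0.654, -0.565], [-0.016, -0.833, -0.553, 0.698], [0.0, 0.0, 0.0, 1.0]]
```

View pics/crop0.png

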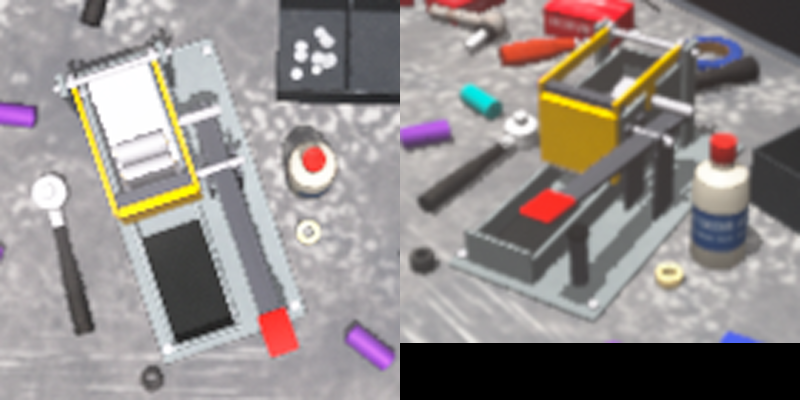

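The close crop confirms it: the red pad sits on the grey bar's robot-side end, right of the tray, at crop (278,332) in the top half and (548,205) in the scene half. The two views agree on about (0.496, 0.071, 0.129). I'll check the corridor height, then travel.

```bash
python3 - <<'E'
from h import *
d=np.load('pics/top0.npy');c=cams.calibration('top');K=np.array(c['mtx']);T=np.linalg.inv(np.array(c['camera_from_world']))
v,u=np.mgrid[0:400,0:640];R=np.stack([(u-K[0,2])/K[0,0]*d,(v-K[1,2])/K[1,1]*d,d,np.ones_like(d)],-1)@T.T
a=np.array([.211,.641]);b=np.array([.4975,.071]);L=np.linalg.norm(b-a);e=(b-a)/L
q=R[...,:2]-a;t=q@e;s=np.abs(q@[-e[1],e[0]])
for k in np.arange(0,.8,.1):
    m=(t>k)&(t<k+.1)&(s<.13)&(d>0);print(round(k,1),R[m][:,2].max().round(3) if m.any() else None)
# lever direction
m=(R[...,2]>.08);
for vv,uu in((221,327),(205,319),(190,314),(180,311),(170,309),(160,307)): print(uu,vv,R[vv,uu].round(3)[:3])
E
```

```text
0.0 0.671
0.1 0.126
0.2 0.01
0.3 0.009
0.4 0.027
0.5 0.051
0.6 0.138
0.7 0.107
327 221 [0.495 0.07  0.126]
319 205 [0.542 0.095 0.116]
314 190 [0.588 0.112 0.109]
311 180 [0.619 0.122 0.101]
309 170 [0.649 0.129 0.099]
307 160 [0.68  0.136 0.096]
```

Call:
step_arm:
  xyz:
    - [0.75,0.75,0]
    - [0.75,0.75,0]
    - [0.75,0.75,0]
    - [0.75,0.75,0]
    - [0.75,0.75,0]
    - [0.75,0.75,0]
  yaw: [0,0,0,0,0,0]
  claw: [1,1,1,1,1,1]
  grip_force: 10

```text
time_s: 0.6
tcp_pos: [0.3079, 0.4464, 0.2407]
eef_rot: [179.9, 0.0, -18.4]
contact_force: [-1.8, -0.5, 0.3]
gripper_width: 0.0533
gripper_force: 0.0
```

Call:
step_arm:
  xyz:
    - [0.75,0.75,0]
    - [0.75,0.75,0]
    - [0.75,0.75,0]
    - [0.75,0.75,0]
    - [0.75,0.75,0]
    - [0.75,0.75,0]
  yaw: [-0.105,-0.105,-0.105,-0.105,-0.105,-0.105]
  claw: [1,1,1,1,1,1]

```text
time_s: 1.1
tcp_pos: [0.4028, 0.2589, 0.2405]
eef_rot: [180.0, 0.0, 19.9]
contact_force: [-0.1, 0.9, 0.4]
gripper_width: 0.0129
gripper_force: 0.0
```

```bash
python3 - <<'E'
from h import *
s=status.get_state();y=np.radians(s['eef_rot'][2]);d=np.array([.4965,.071,.16])-s['tcp_pos']
print(s['tcp_pos'],s['eef_rot'],s['gripper_width'],np.array([d[0]*np.cos(y)+d[1]*np.sin(y),d[0]*np.sin(y)-d[1]*np.cos(y),-d[2]])/.2)
E
```

```text
[0.40279483 0.25887458 0.24050686] [1.79977650e+02 3.34986604e-02 1.98505793e+01] 0.012937045670318096 [0.12170538 1.0426532  0.40253432]
```

Call:
step_arm:
  xyz:
    - [0.12,1,0]
    - [0.12,1,0]
    - [0.12,1,0]
    - [0.12,1,0.0]
    - [0.12,1,0.1]
    - [0.12,1,0.3]
    - [0.12,1,0.3]
    - [0.12,1,0.3]
    - [0.12,1,0.3]
  yaw: [0,0,0,0,0,0,0,0,0]
  claw: [1,1,1,1,1,1,1,1,1]

```text
time_s: 1.85
tcp_pos: [0.4924, 0.0827, 0.1818]
eef_rot: [180.0, -0.0, 19.7]
contact_force: [0.1, 1.2, 0.2]
gripper_width: 0.0006
gripper_force: 0.0
```

```bash
python3 - <<'E'
from h import *
s=status.get_state();y=np.radians(s['eef_rot'][2]);d=np.array([.4965,.071,.146])-s['tcp_pos']
print(s['tcp_pos'],s['eef_rot'],s['contact_force'],s['gripper_width'],np.array([d[0]*np.cos(y)+d[1]*np.sin(y),d[0]*np.sin(y)-d[1]*np.cos(y),-d[2]])/.2)
p,_=snap('scene','s1');q,_=snap('top','t1')
cv2.imwrite('pics/c1.png',np.hstack([cv2.resize(p[150:270,250:370],(400,400),interpolation=2),cv2.resize(q[130:250,260:380],(400,400),interpolation=2)]))
E
```

```text
[0.49237664 0.08266497 0.18183552] [ 1.79965617e+02 -3.38027994e-02  1.96519661e+01] [0.10500926 1.15312297 0.16661703] 0.0006153968272415704 [-0.00019905  0.06186112  0.17917759]
```

View pics/c1.png

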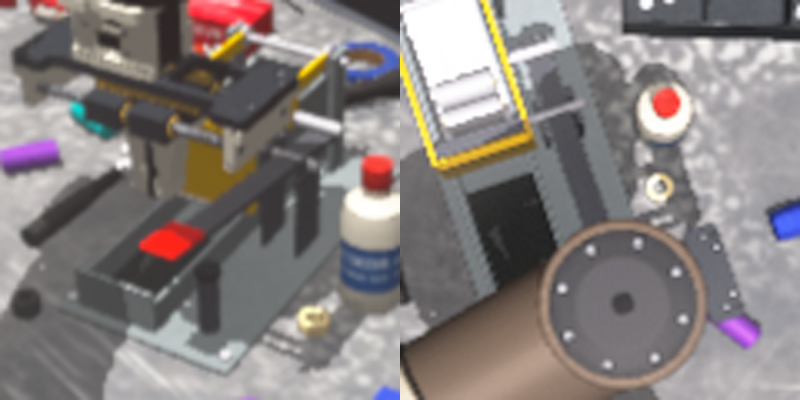

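The scene crop shows the closed fingers above and slightly behind the pad (175,240), with a clear way down. The top crop shows the arm hiding the pad. I'll shift 12 mm sideways and come down to just above it, then feel for contact.

Call:
step_arm:
  xyz:
    - [0,0.06,0.05]
    - [0,0.06,0.12]
    - [0,0.06,0.17]
    - [0,0.06,0.19]
    - [0,0.06,0.21]
    - [0,0.06,0.21]
    - [0,0.06,0.21]
  yaw: [0,0,0,0,0,0,0]
  claw: [1,1,1,1,1,1,1]

```text
time_s: 2.53
tcp_pos: [0.4955, 0.0711, 0.1396]
eef_rot: [180.0, 0.0, 19.7]
contact_force: [-4.4, -0.8, 7.1]
gripper_width: 0.0004
gripper_force: 3.2
```

```bash
python3 - <<'E'
from h import *
s=status.get_state();print(s['tcp_pos'],s['contact_force'])
p,_=snap('scene','s2')
cv2.imwrite('pics/c2.png',cv2.resize(p[160:260,260:360],(600,600),interpolation=2))
E
```

```text
[0.49550592 0.07109621 0.13956484] [-4.41680983 -0.78365286  7.1276659 ]
```

View pics/c2.png

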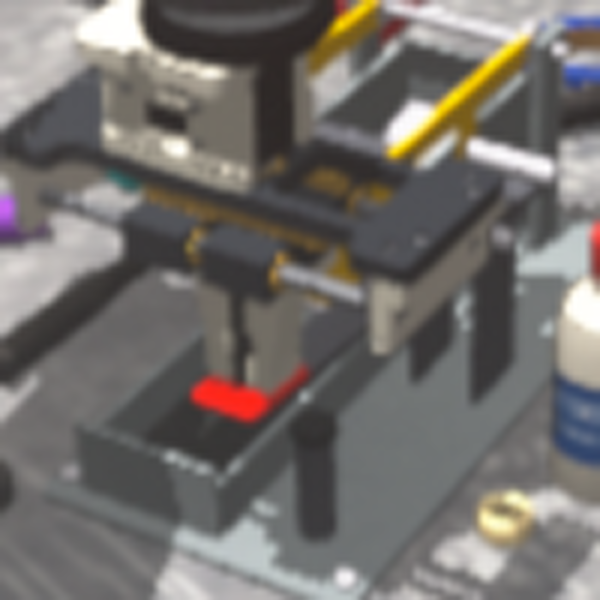

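The fingers stand on the red pad at about (245,385) in the crop, and contact is felt at 7 N. I'll press it down about 48 mm from the top, watching the force.

Call:
step_arm:
  xyz:
    - [0,0,0.03]
    - [0,0,0.06]
    - [-0.005,0,0.09]
    - [-0.005,0,0.12]
    - [-0.01,0,0.15]
    - [-0.01,0,0.18]
    - [-0.01,0,0.2]
    - [-0.01,0,0.22]
    - [-0.01,0,0.22]
    - [-0.01,0,0.22]
    - [-0.01,0,0.22]
    - [-0.01,0,0.22]
  yaw: [0,0,0,0,0,0,0,0,0,0,0,0]
  claw: [1,1,1,1,1,1,1,1,1,1,1,1]

```text
time_s: 3.58
tcp_pos: [0.4944, 0.0707, 0.0958]
eef_rot: [180.0, -0.1, 19.7]
contact_force: [-2.8, -0.8, 6.6]
gripper_width: 0.0004
gripper_force: 3.3
```

```bash
python3 - <<'E'
from h import *
s=status.get_state();print(s['time_s'],s['tcp_pos'],s['contact_force'])
p,_=snap('scene','s3');q,_=snap('top','t3')
cv2.imwrite('pics/c3.png',np.hstack([cv2.resize(p[150:270,250:370],(400,400),interpolation=2),cv2.resize(q[110:230,240:360],(400,400),interpolation=2)]))
E
```

```text
3.5833 [0.49438042 0.07066875 0.09582586] [-2.80472385 -0.78934086  6.58907384]
```

View pics/c3.png

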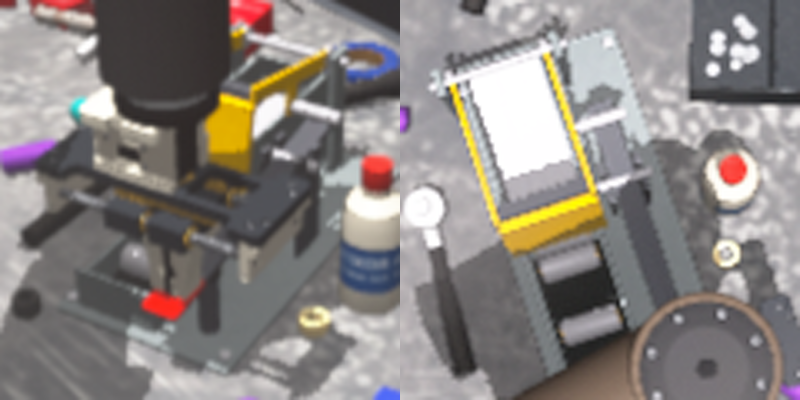

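The gate is up at (555,225) and the hopper looks empty. Two rollers are in the tray at (570,262) and (590,325), and the third is probably hidden under the arm. I'll hold for another second and look again.

Call:
step_arm:
  xyz:
    - [0,0,0.01]
    - [0,0,0.01]
    - [0,0,0.01]
    - [0,0,0.01]
    - [0,0,0.01]
    - [0,0,0.01]
    - [0,0,0.01]
    - [0,0,0.01]
    - [0,0,0.01]
    - [0,0,0.01]
    - [0,0,0.01]
    - [0,0,0.01]
    - [0,0,0.01]
    - [0,0,0.01]
  yaw: [0,0,0,0,0,0,0,0,0,0,0,0,0,0]
  claw: [1,1,1,1,1,1,1,1,1,1,1,1,1,1]

```text
time_s: 4.85
tcp_pos: [0.4945, 0.0707, 0.0939]
eef_rot: [180.0, -0.1, 19.7]
contact_force: [-2.4, -0.8, 6.7]
gripper_width: 0.0004
gripper_force: 3.3
```

```bash
python3 - <<'E'
from h import *
s=status.get_state();print(s['time_s'],s['tcp_pos'],s['contact_force'])
p,_=snap('scene','s4');q,_=snap('top','t4')
cv2.imwrite('pics/c4.png',np.hstack([cv2.resize(p[200:260,260:320],(400,400),interpolation=2),cv2.resize(q[120:220,245:345],(400,400),interpolation=2)]))
E
```

```text
4.85 [0.49448263 0.07069468 0.09390972] [-2.38734594 -0.80821962  6.71662539]
```

View pics/c4.png

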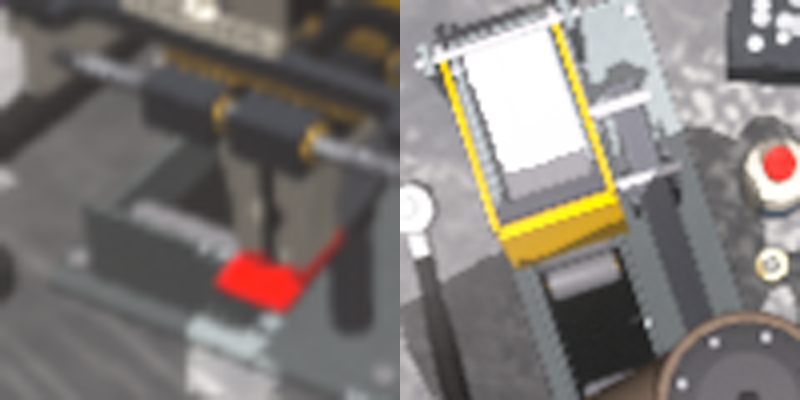

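The gate is still raised. One roller is at (585,275), just in front of the gate, and another shows at the tray's front end at (610,385). They are still rolling, so I'll keep holding until they settle.

Call:
step_arm:
  xyz:
    - [0,0,0]
    - [0,0,0]
    - [0,0,0]
    - [0,0,0]
    - [0,0,0]
    - [0,0,0]
    - [0,0,0]
    - [0,0,0]
    - [0,0,0]
    - [0,0,0]
    - [0,0,0]
    - [0,0,0]
    - [0,0,0]
    - [0,0,0]
    - [0,0,0]
    - [0,0,0]
    - [0,0,0]
    - [0,0,0]
    - [0,0,0]
    - [0,0,0]
  yaw: [0,0,0,0,0,0,0,0,0,0,0,0,0,0,0,0,0,0,0,0]
  claw: [1,1,1,1,1,1,1,1,1,1,1,1,1,1,1,1,1,1,1,1]

```text
time_s: 6.62
tcp_pos: [0.4945, 0.0707, 0.0939]
eef_rot: [180.0, -0.1, 19.7]
contact_force: [-2.8, -1.1, 6.3]
gripper_width: 0.0009
gripper_force: 3.3
```

```bash
python3 - <<'E'
from h import *
s=status.get_state();print(s['time_s'],s['tcp_pos'],s['contact_force'])
# profile along tray centre line in feeder frame; fulcrum/pin line: pad at feeder (-175,-75)
c=cams.calibration('top');K=np.array(c['mtx']);T=np.linalg.inv(np.array(c['camera_from_world']))
v,u=np.mgrid[0:400,0:640];a=np.radians(19.6);ax=np.array([np.cos(a),np.sin(a)]);ay=np.array([-ax[1],ax[0]])
O=np.array([.4965,.071])+.175*ax+.075*ay;print('origin',O)
def prof(d):
    R=np.stack([(u-K[0,2])/K[0,0]*d,(v-K[1,2])/K[1,1]*d,d,np.ones_like(d)],-1)@T.T
    x=(R[...,:2]-O)@ax;y=(R[...,:2]-O)@ay;m=(np.abs(y)<.02)&(d>0)
    return [(round(k*1000),round(float(np.max(R[...,2][m&(x>=k)&(x<k+.01)],initial=-1))*1000)) for k in np.arange(-.16,.16,.01)]
print(prof(np.load('pics/t4.npy')));_,d=snap('top','t5');print(prof(d))
p,_=snap('scene','s5');q=cv2.imread('pics/t5.png')
cv2.imwrite('pics/c5.png',np.hstack([cv2.resize(p[200:260,260:320],(400,400),interpolation=2),cv2.resize(q[120:220,245:345],(400,400),interpolation=2)]))
E
```

```text
6.6167 [0.49446392 0.07069117 0.09390164] [-2.76799828 -1.09600057  6.32408499]
origin [0.63620119 0.20035833]
[(-160, 494), (-150, 487), (-140, 32), (-130, 33), (-120, 14), (-110, 13), (-100, 14), (-90, 15), (-80, 18), (-70, 11), (-60, 34), (-50, 38), (-40, 37), (-30, 95), (-20, 142), (-10, 156), (0, 161), (10, 160), (20, -1000), (30, 45), (40, 48), (50, 48), (60, 51), (70, 55), (80, 55), (90, 55), (100, 56), (110, 60), (120, 63), (130, 134), (140, 131), (150, 104)]
[(-160, 494), (-150, 482), (-140, 32), (-130, 33), (-120, 16), (-110, 14), (-100, 12), (-90, 15), (-80, 15), (-70, 14), (-60, 35), (-50, 42), (-40, 42), (-30, 92), (-20, 144), (-10, 151), (0, 162), (10, 159), (20, -1000), (30, 45), (40, 48), (50, 50), (60, 52), (70, 54), (80, 55), (90, 59), (100, 60), (110, 61), (120, 63), (130, 133), (140, 133), (150, 104)]
```

View pics/c5.png

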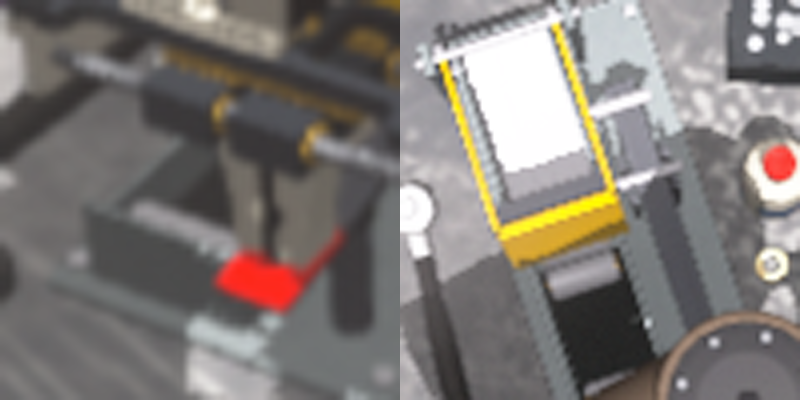

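The view has not changed. One roller is at the front (610,385), one is standing still at (585,275), and the third is not visible, perhaps still under the gate. I'll press 3 mm further, towards the 52 mm end, and compare.

Call:
step_arm:
  xyz:
    - [0,0,0.005]
    - [0,0,0.01]
    - [0,0,0.015]
    - [0,0,0.018]
    - [0,0,0.018]
    - [0,0,0.018]
    - [0,0,0.018]
    - [0,0,0.018]
    - [0,0,0.018]
    - [0,0,0.018]
  yaw: [0,0,0,0,0,0,0,0,0,0]
  claw: [1,1,1,1,1,1,1,1,1,1]

```text
time_s: 7.55
tcp_pos: [0.4947, 0.0706, 0.0921]
eef_rot: [180.0, -0.1, 19.7]
contact_force: [-11.2, -1.9, 25.9]
gripper_width: 0.0003
gripper_force: 13.8
```

```bash
cat >> h.py <<'E'
def cloud(n,d):
    c=cams.calibration(n);K=np.array(c['mtx']);T=np.linalg.inv(np.array(c['camera_from_world']))
    v,u=np.mgrid[0:400,0:640];R=np.stack([(u-K[0,2])/K[0,0]*d,(v-K[1,2])/K[1,1]*d,d,np.ones_like(d)],-1)@T.T
    a=np.radians(19.6);ax=np.array([np.cos(a),np.sin(a)]);ay=np.array([-ax[1],ax[0]]);O=np.array([.636,.2])
    return (R[...,:2]-O)@ax,(R[...,:2]-O)@ay,R[...,2]
def prof(n,d,s=.005,f=np.median):
    x,y,z=cloud(n,d);m=(np.abs(y)<.02)&(d>0)
    return [(round(k*1000),round(float(f(z[m&(x>=k)&(x<k+s)]))*1000)) for k in np.arange(-.16,.16,s) if (m&(x>=k)&(x<k+s)).any()]
E
python3 - <<'E'
from h import *
s=status.get_state();print(s['time_s'],s['tcp_pos'],s['contact_force'])
_,d=snap('top','t6');_,e=snap('scene','s6')
for n,k in(('top',np.load('pics/top0.npy')),('top',np.load('pics/t3.npy')),('top',d),('scene',np.load('pics/scene0.npy')),('scene',e)): print(n,prof(n,k),'\n')
E
```

```text
7.55 [0.49467818 0.07064645 0.09212135] [-11.18729377  -1.88993117  25.89810901]
top [(-160, 41), (-155, 8), (-150, 9), (-145, 6), (-140, 7), (-135, 6), (-130, 8), (-125, 7), (-120, 6), (-115, 7), (-110, 9), (-105, 7), (-100, 7), (-95, 7), (-90, 7), (-85, 8), (-80, 9), (-75, 6), (-70, 8), (-65, 9), (-60, 6), (-55, 8), (-50, 6), (-45, 9), (-40, 8), (-35, 7), (-30, 7), (-25, 4), (-20, 5), (-15, 6), (-10, 82), (-5, 118), (0, 127), (5, 128), (10, 127), (20, 53), (25, 56), (30, 62), (35, 64), (40, 63), (45, 60), (50, 63), (55, 66), (60, 69), (65, 71), (70, 68), (75, 59), (80, 48), (85, 47), (90, 50), (95, 52), (100, 52), (105, 53), (110, 54), (115, 56), (120, 55), (125, 57), (130, 58), (135, 67), (140, 64), (145, 61), (150, 99), (155, 100)] 

top [(-160, 490), (-155, 483), (-150, 476), (-145, 473), (-130, 7), (-125, 7), (-120, 13), (-115, 30), (-110, 33), (-105, 33), (-100, 31), (-95, 26), (-90, 8), (-85, 8), (-80, 6), (-75, 8), (-70, 7), (-65, 7), (-60, 7), (-55, 22), (-50, 31), (-45, 33), (-40, 32), (-35, 31), (-30, 24), (-25, 72), (-20, 98), (-15, 127), (-10, 145), (-5, 147), (0, 152),
[... 1073 characters left out ...]
(-95, 6), (-90, 6), (-85, 6), (-80, 6), (-75, 6), (-70, 7), (-65, 6), (-60, 6), (-55, 7), (-50, 6), (-45, 5), (-40, 6), (-35, 7), (-30, 6), (-25, 6), (-20, 5), (-15, 80), (-10, 82), (-5, 117), (0, 122), (5, 126), (10, 125), (105, 52), (110, 54), (120, 55), (130, 125), (135, 124), (140, 126), (145, 96), (150, 90), (155, 81)] 

scene [(-160, 25), (-155, 16), (-145, 32), (-140, 31), (-135, 31), (-110, 8), (-105, 5), (-100, 6), (-95, 5), (-90, 8), (-25, 87), (-20, 103), (-15, 122), (-10, 140), (-5, 147), (0, 151), (5, 155), (10, 155), (15, 33), (90, 49), (95, 50), (100, 50), (105, 52), (110, 53), (115, 54), (120, 54), (125, 56), (130, 91), (135, 124), (140, 125), (145, 77), (150, 84), (155, 86)]
```

The lever is now on the rubber stop (26 N), so I'll ease off 2 mm. By depth, two rollers lie on the tray floor at x -43 and -142 mm with their tops at 33 mm. The upper floor is empty behind x = 30 mm. The third should be just below the raised gate, so I'll look under it from the scene camera.

Call:
step_arm:
  xyz:
    - [0,0,-0.01]
    - [0,0,-0.01]
    - [0,0,-0.01]
  yaw: [0,0,0]
  claw: [1,1,1]

```text
time_s: 7.9
tcp_pos: [0.4946, 0.0707, 0.0928]
eef_rot: [180.0, -0.1, 19.7]
contact_force: [-4.1, -1.5, 10.8]
gripper_width: 0.0004
gripper_force: 5.8
```

```bash
python3 - <<'E'
from h import *
s=status.get_state();print(s['time_s'],s['tcp_pos'],s['contact_force'])
for n in('t6','s6'):
    nm={'t':'top','s':'scene'}[n[0]];d=np.load(f'pics/{n}.npy');x,y,z=cloud(nm,d)
    m=(x>-.035)&(x<.035)&(abs(y)<.036)&(z<.072)&(d>0);v,u=np.nonzero(m);print(n,[(int(a),int(b),*[int(round(1000*q[b,a])) for q in(x,y,z)]) for a,b in list(zip(u,v))[::max(1,len(u)//40)]])
p=cv2.imread('pics/s6.png');q=cv2.imread('pics/t6.png')
g=lambda i:cv2.convertScaleAbs(i,alpha=1.8,beta=10)
cv2.imwrite('pics/c6.png',np.hstack([cv2.resize(g(p[175:235,270:330]),(400,400),interpolation=2),cv2.resize(g(q[155:205,265:315]),(400,400),interpolation=2)]))
E
```

```text
7.9 [0.49457097 0.07069243 0.09282561] [-4.1492489  -1.46617415 10.79823979]
t6 [(292, 163, 35, -28, 35), (286, 165, 34, -8, 37), (280, 167, 34, 13, 41), (277, 168, 34, 23, 40), (298, 179, -16, -30, 2), (296, 180, -21, -23, 31), (298, 180, -20, -29, 6), (300, 180, -23, -35, 14), (293, 181, -21, -13, 32), (295, 181, -22, -19, 25), (297, 181, -22, -25, 5), (299, 181, -27, -31, 37), (289, 182, -24, -1, 69), (291, 182, -22, -6, 33), (293, 182, -24, -12, 28), (295, 182, -25, -18, 25), (297, 182, -25, -24, 6), (299, 182, -27, -30, 5), (287, 183, -21, 7, 29), (289, 183, -23, 1, 29), (292, 183, -26, -8, 27), (294, 183, -27, -14, 20), (296, 183, -29, -20, 26), (298, 183, -30, -26, 11), (300, 183, -34, -32, 35), (283, 184, -24, 19, 68), (285, 184, -22, 15, 27), (287, 184, -24, 8, 26), (289, 184, -25, 2, 24), (291, 184, -27, -4, 24), (293, 184, -29, -10, 25), (295, 184, -32, -16, 29), (297, 184, -35, -22, 36), (299, 184, -34, -28, 9), (281, 185, -21, 27, 32), (283, 185, -22, 22, 24), (285, 185, -24, 16, 24), (287, 185, -26, 10, 22), (289, 185, -28, 3, 24), (291, 185, -31, -3, 28), (293, 185, -32, -9, 22), (280, 186, -23, 32, 25), (282, 186, -24, 26, 24), (284, 186, -26, 20, 24), (286, 186, -28, 14, 24), (288, 186, -32, 7, 36), (290, 186, -33, 1, 27), (280, 187, -24, 34, 5), (282, 187, -28, 27, 24), (284, 187, -30, 20, 30), (286, 187, -32, 15, 25), (288, 187, -34, 8, 29), (281, 188, -30, 30, 32), (283, 188, -32, 24, 29), (285, 188, -34, 18, 31), (281, 189, -33, 31, 31)]
s6 [(327, 199, 20, -32, 71), (327, 200, 20, -32, 67), (326, 201, 13, -33, 68), (327, 201, 17, -34, 66), (324, 202, 4, -31, 69), (325, 202, 5, -34, 70), (326, 202, 12, -33, 65), (327, 202, 19, -33, 61), (324, 203, 1, -33, 67), (325, 203, 8, -32, 64), (326, 203, 11, -34, 63), (327, 203, 20, -32, 57), (326, 204, 15, -31, 55), (322, 208, 19, -15, 33), (322, 209, 13, -19, 34), (321, 224, -19, -34, 4), (321, 225, -20, -35, 1)]
```

View pics/c6.png

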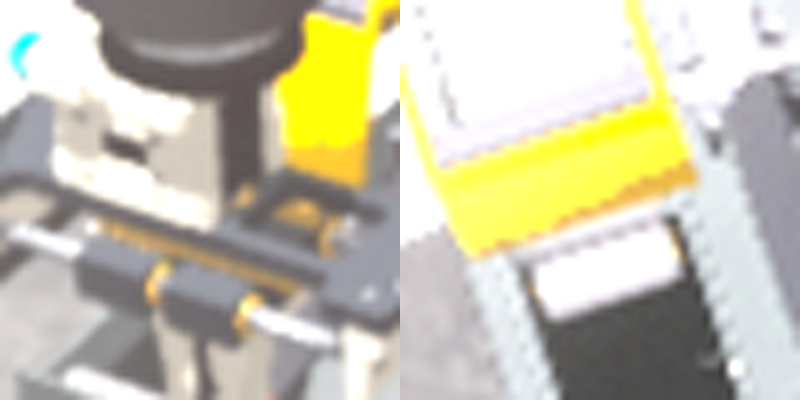

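In the top crop a second light strip shows at (600,240), between the gate and the roller at (605,270). Its depth points (x -21, z 32 mm) match a roller lying on the tray floor at about x = -17 mm and touching its neighbour. So all three are in the tray and at rest, clear of the gate's shut edge at 36 mm. I'll let the lever up gently.

Call:
step_arm:
  xyz:
    - [0,0,-0.02]
    - [0,0,-0.04]
    - [0,0,-0.06]
    - [0.005,0,-0.08]
    - [0.005,0,-0.1]
    - [0.005,0,-0.12]
    - [0.01,0,-0.14]
    - [0.01,0,-0.16]
    - [0.01,0,-0.18]
    - [0.01,0,-0.2]
    - [0.01,0,-0.215]
    - [0.01,0,-0.23]
    - [0.01,0,-0.245]
    - [0.01,0,-0.26]
    - [0.01,0,-0.28]
    - [0.01,0,-0.32]
    - [0.01,0,-0.4]
    - [0.01,0,-0.55]
    - [0.01,0,-0.7]
    - [0.01,0,-0.7]
  yaw: [0,0,0,0,0,0,0,0,0,0,0,0,0,0,0,0,0,0,0,0]
  claw: [1,1,1,1,1,1,1,1,1,1,1,1,1,1,1,1,1,1,1,1]

```text
time_s: 9.57
tcp_pos: [0.4978, 0.0711, 0.2365]
eef_rot: [180.0, -0.4, 19.6]
contact_force: [1.6, 1.3, 0.3]
gripper_width: 0.0006
gripper_force: 0.0
```

Call:
step_arm:
  xyz:
    - [0,-0.2,0]
    - [0,-0.4,0]
    - [0,-0.6,0]
    - [0,-0.8,0]
    - [0,-1,0]
    - [0,-1,0]
    - [0,-1,0]
    - [0,-1,0]
  yaw: [0,0,0,0,0,0,0,0]
  claw: [1,1,1,1,1,1,1,1]

```text
time_s: 10.23
tcp_pos: [0.4281, 0.2588, 0.2305]
eef_rot: [180.0, 0.1, 19.6]
contact_force: [-0.1, -0.5, 0.4]
gripper_width: 0.0003
gripper_force: 0.0
```

Call:
step_arm:
  xyz:
    - [-0.1,-0.2,0]
    - [-0.2,-0.4,0]
    - [-0.3,-0.6,0]
    - [-0.3,-0.8,0]
    - [-0.3,-1,0]
    - [-0.3,-1,0]
    - [-0.3,-1,0]
    - [-0.3,-1,0]
  yaw: [0,0,0,0,0,0,0,0]
  claw: [1,1,1,1,1,1,1,1]

```text
time_s: 10.9
tcp_pos: [0.3056, 0.4263, 0.2304]
eef_rot: [179.9, 0.1, 19.5]
contact_force: [0.2, -0.9, 0.2]
gripper_width: 0.0008
gripper_force: 0.0
```

```bash
python3 - <<'E'
from h import *
s=status.get_state();print(s['time_s'],s['tcp_pos'],s['contact_force'])
p,d=snap('scene','s7');q,e=snap('top','t7');print(prof('top',e))
for f in('top0','t7'):
    x,y,z=cloud('top',np.load(f'pics/{f}.npy'));print(f,[(k,int(1000*np.median(z[(abs(x*1000-k)<6)&(abs(y+.075)<.006)]))) for k in range(-180,80,20) if ((abs(x*1000-k)<6)&(abs(y+.075)<.006)).any()])
cv2.imwrite('pics/c7.png',np.hstack([cv2.resize(p[150:270,250:370],(400,400),interpolation=2),cv2.resize(q[110:230,240:360],(400,400),interpolation=2)]))
E
```

```text
10.9 [0.30562126 0.42632721 0.23043059] [ 0.17391526 -0.88118562  0.22886825]
[(-160, 42), (-155, 9), (-150, 28), (-145, 32), (-140, 33), (-135, 31), (-130, 27), (-125, 9), (-120, 7), (-115, 6), (-110, 8), (-105, 6), (-100, 5), (-95, 6), (-90, 8), (-85, 7), (-80, 7), (-75, 7), (-70, 7), (-65, 6), (-60, 8), (-55, 23), (-50, 30), (-45, 33), (-40, 33), (-35, 30), (-30, 24), (-25, 28), (-20, 31), (-15, 30), (-10, 92), (-5, 119), (0, 127), (5, 128), (10, 127), (25, 36), (30, 38), (35, 38), (40, 40), (45, 40), (50, 42), (55, 42), (60, 45), (65, 44), (70, 47), (75, 48), (80, 48), (85, 49), (90, 51), (95, 52), (100, 52), (105, 53), (110, 54), (115, 56), (120, 56), (125, 58), (130, 57), (135, 121), (140, 62), (145, 61), (150, 98), (155, 100)]
top0 [(-180, 129), (-160, 126), (-140, 118), (-120, 115), (-100, 113), (-80, 110), (-60, 107), (-40, 104), (-20, 101), (0, 98), (20, 95), (40, 93), (60, 90)]
t7 [(-180, 129), (-160, 126), (-140, 117), (-120, 112), (-100, 112), (-80, 109), (-60, 106), (-40, 105), (-20, 101), (0, 99), (20, 96), (40, 94), (60, 91)]
```

View pics/c7.png

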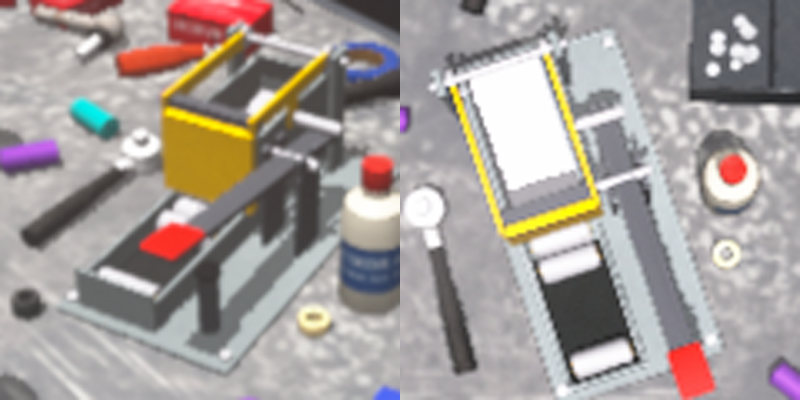

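All three rollers lie in the tray, at (560,238), (568,262) and (603,358). The gate is shut at (555,220), the lever is back at its starting heights with the pad at (690,370), and the hopper is empty. I'm handing the job in.

```bash
python3 -c "
from plant import job
print(job.close_job())"
```

```text
the job is handed in; nothing more can be done
None
```

The job is handed in at about 11 s of the 29 s allowed: all three rollers are in the tray, the gate is shut, the lever is back at its starting height in the fulcrum, and the arm is clear of everything. For about a second the lever was on its rubber stop at 26 N, above the 3 to 12 N pressing range but under the 40 N limit.

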